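# Close the tasting corner of a dried-mushroom stall

### The job

Close up the tasting corner so that no dust gets in: press shut the one seasoning tube in the rack whose flip cap stands open, and turn the square white tasting pot over so that it stands mouth-down in the middle of the round cork trivet, wholly on it. The pot is ceramic: never let it drop or topple, put it down gently each time you let go of it. Leave the other caps shut and the little jars, the tin, the card stand and the spoon where they are.

Things in the scene. Friction and masses are not known exactly. Their poses are not given: they have to be found in the camera images.
- pot: Square white ceramic tasting pot, loose, about 160 g: 50 x 50 mm outside, 56 mm high, straight flat sides, 4 mm walls and floor, blue band round its foot. Origin at the centre of its underside, z from foot to open mouth (up at the start), x and y square to its sides.
- pot_middle (a point): The middle of the pot: on its axis, 28 mm from its foot and from its mouth. Axes as the pot's.
- pot_mouth (a point): The centre of the pot's open mouth, 56 mm from its foot.
- trivet: Round cork trivet, 170 mm across, 6 mm thick, fixed to the counter. Origin at the centre of its underside.
- rack: Light wooden rack block, fixed, 160 mm long (its y), 50 mm deep (its x), 40 mm high, with three seasoning tubes standing in a row along y at 50 mm spacing. Origin at the centre of its underside.
- tube_a: Tube with the orange cap and band, fixed in the rack in any of its three places, 28 mm across (collar 32 mm), standing 34 mm out of the rack's top, so its rim is 74 mm above the counter (80 mm with the cap shut). Origin on its axis at the level of the rack's top; the cap's hinge is on its +x side.
- tube_a_hinge (a point): Centre of the hinge line of the orange cap: 18 mm from the tube's axis towards the tube's +x, at the rim's height; the hinge line is along the tube's y.
- cap_a (a joint): Angle of the orange cap, a 6 mm thick disc of 32 mm diameter with a thumb tab that reaches 40 mm from the hinge: 0 is shut, 1.57 upright, up to 2.3 leaning back beyond the hinge. It stays where it is left (stiff hinge, about 0.02 N m).
- tube_b: Tube with the green cap and band, fixed in the rack in any of its three places, 28 mm across (collar 32 mm), standing 34 mm out of the rack's top, so its rim is 74 mm above the counter (80 mm with the cap shut). Origin on its axis at the level of the rack's top; the cap's hinge is on its +x side.
- tube_b_hinge (a point): Centre of the hinge line of the green cap: 18 mm from the tube's axis towards the tube's +x, at the rim's height; the hinge line is along the tube's y.
- cap_b (a joint): Angle of the green cap, a 6 mm thick disc of 32 mm diameter with a thumb tab that reaches 40 mm from the hinge: 0 is shut, 1.57 upright, up to 2.3 leaning back beyond the hinge. It stays where it is left (stiff hinge, about 0.02 N m).
- tube_c: Tube with the yellow cap and band, fixed in the rack in any of its three places, 28 mm across (collar 32 mm), standing 34 mm out of the rack's top, so its rim is 74 mm above the counter (80 mm with the cap shut). Origin on its axis at the level of the rack's top; the cap's hinge is on its +x side.
- tube_c_hinge (a point): Centre of the hinge line of the yellow cap: 18 mm from the tube's axis towards the tube's +x, at the rim's height; the hinge line is along the tube's y.
- cap_c (a joint): Angle of the yellow cap, a 6 mm thick disc of 32 mm diameter with a thumb tab that reaches 40 mm from the hinge: 0 is shut, 1.57 upright, up to 2.3 leaning back beyond the hinge. It stays where it is left (stiff hinge, about 0.02 N m).
- tin: Bystander: round tin with a red lid, 62 mm across and 40 mm high, loose. Origin under its centre.
- card_stand: Bystander: wooden block 30 x 70 x 22 mm holding a small blank price card (67 mm high in all), loose. Origin under its centre.
- little_jar_1: Bystander: little jar with a screw cap, 46 mm across and 62 mm high, loose. Origin under its centre.
- little_jar_2: Bystander: little jar with a screw cap, 46 mm across and 62 mm high, loose. Origin under its centre.
- little_jar_3: Bystander: little jar with a screw cap, 46 mm across and 62 mm high, loose. Origin under its centre.
- spoon: Bystander: wooden spoon lying on the counter, 170 mm long, loose.
There are look-alikes about, which are no part of the job. Of the things shaped like the trivet, the cork one is meant.

How it is judged:
At the end, for the whole second after the job is handed in: The pot stands mouth-down (within about 5 degrees) on the trivet, its axis within 45 mm of the trivet's centre, its rim resting on the cork, at rest; all three caps are shut (below 0.09 rad) (angle between pot's own z axis and vertical above 3.05 rad and horizontal distance between pot_middle and trivet below 0.045 m and height (world z) of pot_mouth between 0.001 and 0.011 m and linear speed of pot below 0.02 m/s and angular speed of pot below 0.2 rad/s and value of joint each of cap_a, cap_b, cap_c below 0.09 rad); the robot touches nothing.
It fails at once if the pot drops, topples or is thrown: faster than 0.35 m/s while the fingers do not touch it (linear speed of pot above 0.35 m/s and contact force between the fingers and pot below 0.05 N).
It fails at once if a cap that was shut is opened (beyond 0.35 rad) (value of joint any of cap_b, cap_c above 0.35 rad).
It fails at once if a little jar, the tin, the card stand or the spoon is moved by more than 30 mm (distance of any of little_jar_1, little_jar_2, little_jar_3, spoon, tin, card_stand from where it was at the start of the episode above 0.03 m).
It also fails if it takes over 72 s, if anything falls off the work surface, if the arm or the gripper's body presses on something with over 40 N, if the wrist force passes 120 N, or if a joint passes its speed limit or range.

### The arm

A 6-joint arm with a two-finger parallel gripper is mounted at the origin on the work surface. World frame = base frame: x ahead of the robot, y to its left, z up, the work surface at z = 0. Lengths are in m, angles in rad, forces in N, time in s.
With the tool pointing down it reaches from about 0.25 to 0.8 m from the base axis. Payload 3.9 kg.
Tool frame: the origin (TCP) lies between the finger pads; the fingertips stand 14 mm ahead of it and the grasp point (between the pads) lies 5 mm behind it; z points along the fingers, y is the line along which they close (so a half turn about z gives the same grasp; the last joint's range is limited). The gripper opens to 85 mm and grips with 20 to 120 N. Pads are 22 mm wide; open, the fingers measure 114 mm over their backs; the gripper's body (76 mm by 85 mm) begins 54 mm behind the grasp point. The pads swing forward as they close: fully open they stand 13 mm farther back than shut.
Start: joints at [1.302, 0.26, -0.138, 1.173, 0, 1.571], TCP at [0.139, 0.506, 0.245] pointing down, gripper open.
Joint ranges: [-2.78, 2.78], [-0.83, 1.72], [-1.28, 1.37], [-1.9, 2.12], [-1.57, 1.48], [-3.14, 3.14]. Speed limits (rad/s): [2.57, 2.57, 3.14, 3.14, 3.14, 3.14].

### API

Orientations are given as a 3x3 rotation matrix whose columns are the frame's x, y, z axes.
In Python, from rig import get_state, read_camera, close_job gives the robot as it stands. The module is installed in compiled form; this text tells all that it offers.
- The arm moves only by the tool servo_tool, never from a script. Its argument "steps" is a list that holds one entry, the list of rows, each a list of 6 numbers: the shift along the tool's x, y, z in m, then the turn, a rotation vector about the tool's x, y, z in degrees. A call has 1 to 8 rows; each row is the pose to reach, as a shift and turn from the pose commanded when the call began, along the tool's axes at that moment; what a row does not reach only later rows make up. A row lasts 1/8 s, in which the tool goes at most 62.5 mm and 10.7 degrees, less where a joint would pass 70% of its speed; a pose out of reach is approached as far as the arm can. A call with a gripper value outside its range is refused whole. "grip" is the gripper command: -1 is fully open, 1 is shut, values between are in proportion, set as the call begins (left out, the last holds). The fingers move at their own pace and stop on an object; "force" is the grip in N (left out, the last holds). Time passes only in rows, so rows that repeat a pose let the fingers close. It gives the time, the measured TCP pose, the force, the opening and the grip force at its end, in the units of the state.
- get_state(): the state, without advancing time (a new reading comes with each control period).
- read_camera(name): name is "side" or "top" or "wrist"; returns a dict with "image" (400x640x3 uint8, red, green, blue), "range_z" (400x640 float32, m along the optical axis (not along the pixel's ray), 0 where there is no reading), "fx", "fy", "cx", "cy" (pixels), "origin" and "orientation" of the camera in the world; the wrist camera has in their place "T_tool_cam" (4x4, takes a point from camera to tool coordinates, whose origin is the TCP and whose axes are the flange's). Camera axes: x right, y up, looking along -z (the intrinsics and any distortion apply to the point x, -y, -z); pixel columns grow to the right and rows downward; lengths in m; the calibration is good to about 2 mm. A picture is of the moment at which its call begins: read the wrist's pose just before it.
- close_job(): hands the job in; it is judged then, once.
The state is a dict: "t": time; "qpos": joint angles; "joint_vel": joint speeds; "effort": joint torques, N m; "eef_pos": TCP position; "tool_rot": TCP orientation; "wrist_force": force on the tool from outside, world axes, zero at the start; "ft_torque": the same for the moment, N m; "width": opening from 0.0 (shut) to 1.0 (fully open); "grip_force": force on a finger pad.
Only numpy, scipy, OpenCV 4.12 (cv2) and the standard library are available. Lean on these libraries where they do the work, as an engineer would, in place of code of your own. Each camera call takes 0.05 s, during which the arm holds its last target. There are 200 camera calls.

## Working session

There is one attempt and no reset: what is moved stays moved. The work goes in short steps, Python scripts to look and compute and a tool call to move; the robot and the scene stay as the last step left them, time stands still between calls to the robot, and variables do not carry over. Pictures are saved under pics/ and viewed, at most 10 in all, crops included, and the job is handed in when it is done.

Besides the shell and the picture viewer there is one more tool, called after "Request:" by a JSON object that holds its "op" and its "data", one argument or row to a line. servo_tool: Moves the arm, as the interface text tells. Its arguments: {"type":"object","properties":{"steps":{"type":"array"},"grip":{"type":"number"},"force":{"type":"number"}},"required":["steps"]}

```bash
mkdir -p pics
cat > h.py <<'E'
import numpy as np,cv2
from rig import get_state,read_camera
def cam(n):
    s=get_state(); c=read_camera(n)
    if n=='wrist':
        T=np.array(c['T_tool_cam']);R=np.array(s['tool_rot']);c['o']=R@T[:3,3]+np.array(s['eef_pos']);c['R']=R@T[:3,:3]
    else: c['o']=np.array(c['origin']);c['R']=np.array(c['orientation'])
    return c
def pts(c):
    z=c['range_z'];v,u=np.mgrid[:400,:640]
    P=np.stack([(u-c['cx'])/c['fx']*z,-(v-c['cy'])/c['fy']*z,-z],-1)
    P=P@c['R'].T+c['o'];P[z==0]=np.nan;return P
def ray(c,u,v,h):
    d=c['R']@np.array([(u-c['cx'])/c['fx'],-(v-c['cy'])/c['fy'],-1]);return c['o']+d*(h-c['o'][2])/d[2]
def save(c,f): cv2.imwrite('pics/'+f,c['image'][:,:,::-1])
E
python3 - <<'E'
from h import *
for n in('top','side'):
    c=cam(n);save(c,n+'0.png');np.savez(n+'.npz',P=pts(c),im=c['image']);print(n,c['o'],c['R'],{k:c[k] for k in c if k not in('image','range_z')})
s=get_state();print(s)
E
```

```text
top [ 0.28673075 -0.01301108  1.48446988] [[-0.01841403  0.98670801 -0.1614566 ]
 [-0.99978254 -0.01975229 -0.00668731]
 [-0.00978756  0.16129835  0.98685716]] {'fx': 482.4167505470187, 'fy': 482.4167505470187, 'cx': 332.6854448998096, 'cy': 196.72535767826986, 'origin': array([ 0.28673075, -0.01301108,  1.48446988]), 'orientation': array([[-0.01841403,  0.98670801, -0.1614566 ],
       [-0.99978254, -0.01975229, -0.00668731],
       [-0.00978756,  0.16129835,  0.98685716]]), 'o': array([ 0.28673075, -0.01301108,  1.48446988]), 'R': array([[-0.01841403,  0.98670801, -0.1614566 ],
       [-0.99978254, -0.01975229, -0.00668731],
       [-0.00978756,  0.16129835,  0.98685716]])}
side [ 0.17375225 -0.72864381  0.60281506] [[ 9.00454722e-01  2.32714190e-01 -3.67458023e-01]
 [-4.34949553e-01  4.82599145e-01 -7.60208492e-01]
 [ 4.23624710e-04  8.44359030e-01  5.35777612e-01]] {'fx': 363.3269977201523, 'fy': 363.3269977201523, 'cx': 321.95639871927887, 'cy': 201.6719612208141, 'origin': array([ 0.17375225, -0.72864381,  0.60281506]), 'orientation': array([[ 9.00454722e-01,  2.32714190e-01, -
[... 472 characters left out ...]

       -1.59855559e-05,  1.57079686e+00]), 'joint_vel': array([-0.00156032, -0.00312318,  0.00368642, -0.00116443, -0.00085691,
        0.00113036]), 'effort': array([ 1.91168139e-03, -4.06507587e+01,  2.54526991e+01,  1.00271075e-02,
        1.76989793e-04,  1.06198954e-05]), 'eef_pos': array([0.13927694, 0.50558381, 0.24454108]), 'tool_rot': array([[-9.64089962e-01,  2.65575488e-01, -4.53828601e-04],
       [ 2.65575876e-01,  9.64088449e-01, -1.70767787e-03],
       [-1.59864721e-05, -1.76688102e-03, -9.99998439e-01]]), 'wrist_force': array([-0.48929525,  0.08807315,  1.24138315]), 'ft_torque': array([ 0.02676077,  0.03411468, -0.04382889]), 'grip_force': 0.0, 'width': 1.0032557754639881}
```

View pics/top0.png

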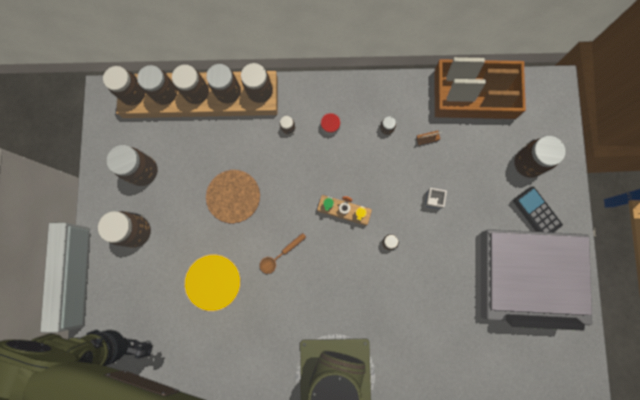

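View pics/side0.png

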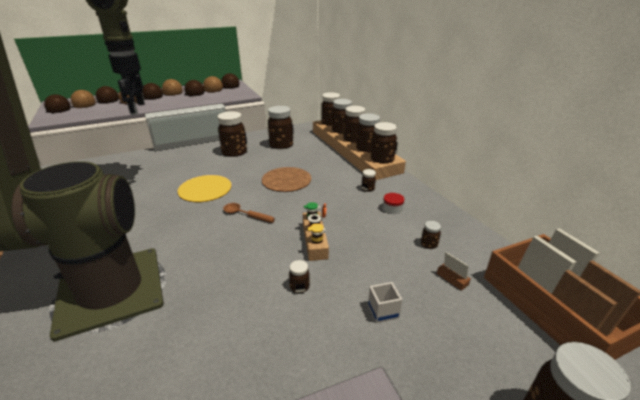

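The top view shows the cork trivet at (233,196), the pot at (437,198), the rack at (343,210) with the middle, orange cap open and leaning to +x, and a jar at (391,243). The yellow disc at (213,283) is the decoy.

```bash
python3 - <<'E'
from h import *
d=np.load('top.npz');P=d['P'];im=d['im'];hsv=cv2.cvtColor(im,cv2.COLOR_RGB2HSV)
def box(u0,u1,v0,v1,f):
    m=np.zeros(P.shape[:2],bool);m[v0:v1,u0:u1]=1;return m&f
def rep(n,m):
    q=P[m];print(n,m.sum(),np.nanmedian(q,0).round(4),np.nanmin(q,0).round(3),np.nanmax(q,0).round(3),cv2.minAreaRect(q[:,:2].astype(np.float32)*1000) if m.sum()>3 else '')
H,S,V=hsv[...,0],hsv[...,1],hsv[...,2]
print('table z',np.nanmedian(P[300:320,380:450,2]))
rep('trivet',box(200,268,163,230,(S>90)))
q=P[box(200,268,163,230,S>90)];print((q.min(0)+q.max(0))/2)
rep('pot',box(420,455,180,215,P[...,2]>0.045))
rep('potany',box(420,455,180,215,P[...,2]>0.01))
rep('rack',box(310,380,190,230,(P[...,2]>0.03)&(P[...,2]<0.05)&(S>60)))
rep('green',box(310,380,190,230,(H>40)&(H<85)&(S>100)))
rep('yellow',box(310,380,190,230,(H>22)&(H<35)&(S>150)))
rep('orange',box(335,360,190,205,(H<14)&(S>150)))
rep('jar1',box(380,402,230,255,P[...,2]>0.05))
E
python3 - <<'E'
import cv2
a=cv2.imread('pics/top0.png');b=cv2.imread('pics/side0.png')
import numpy as np
x=cv2.resize(a[180:240,300:400],(800,480)[:2],interpolation=2)[:, :400*2]
y=cv2.resize(b[190:270,280:345],(390,480),interpolation=2)
cv2.imwrite('pics/crop.png',np.hstack([cv2.resize(x,(400,240)),cv2.resize(y,(195,240))]))
E
```

```text
table z -0.0004187107562375614
trivet 2207 [0.537  0.3089 0.0057] [ 0.455  0.226 -0.006] [0.621 0.392 0.017] ((529.973388671875, 311.98809814453125), (161.4574737548828, 148.58253479003906), 57.00291442871094)
[nan nan nan]
pot 118 [ 0.5138 -0.314   0.0543] [ 0.486 -0.344  0.045] [ 0.542 -0.286  0.062] ((514.535400390625, -314.7604064941406), (51.50950622558594, 51.1993522644043), 78.88041687011719)
potany 245 [ 0.5136 -0.3147  0.0434] [ 0.485 -0.354  0.01 ] [ 0.545 -0.286  0.062] ((519.5651245117188, -318.96441650390625), (58.23781204223633, 65.07618713378906), 77.6399917602539)
rack 548 [ 0.4806 -0.0392  0.0393] [ 0.439 -0.118  0.03 ] [0.529 0.045 0.048] ((484.85296630859375, -36.51659393310547), (159.5359649658203, 50.95298385620117), 72.74330139160156)
green 83 [0.4978 0.0109 0.0794] [ 0.48  -0.004  0.073] [0.514 0.022 0.087] ((494.9521484375, 11.339305877685547), (21.811803817749023, 32.994964599609375), 60.769832611083984)
yellow 93 [ 0.4667 -0.0828  0.079 ] [ 0.449 -0.097  0.038] [ 0.482 -0.071  0.085] ((465.18408203125, -84.1607437133789), (33.055660247802734, 26.689735412597656), 0.4797012209892273)
orange 15 [ 0.5074 -0.0449  0.1045] [ 0.503 -0.054  0.097] [ 0.511 -0.036  0.117] ((507.7815856933594, -45.39223098754883), (19.12259292602539, 4.577915668487549), 68.89517974853516)
jar1 140 [ 0.3841 -0.172   0.0615] [ 0.367 -0.191  0.05 ] [ 0.402 -0.155  0.068] ((384.21417236328125, -172.46961975097656), (35.90818405151367, 35.52378463745117), 88.24909210205078)
```

View pics/crop.png

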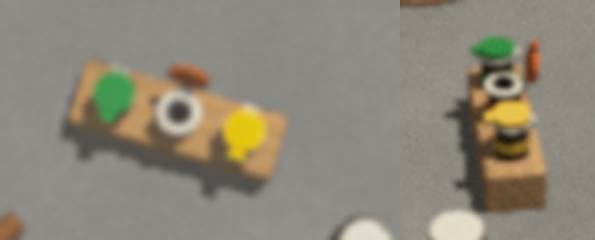

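The middle (orange) cap stands about upright on the rack's +x side. The rack is centred at (0.484,-0.036), with its y at 72.7° (tool y is nearly parallel to it already). The pot is at (0.514,-0.315) with yaw -11°, and the cork at (0.537,0.309). First I move beyond the open cap with the gripper shut.

Request:
{"op": "servo_tool", "data": {
  "steps": [
    [[-0.06,-0.05,0.005,0,0,0],[-0.12,-0.1,0.01,0,0,0],[-0.17,-0.14,0.015,0,0,0],[-0.22,-0.18,0.02,0,0,0],[-0.264,-0.216,0.022,0,0,0],[-0.264,-0.216,0.022,0,0,0],[-0.264,-0.216,0.022,0,0,0],[-0.264,-0.216,0.022,0,0,0]]
  ],
  "grip": 1
}}

```text
t: 1.1
eef_pos: [0.3362, 0.2281, 0.2231]
tool_rot: [[-0.964, 0.266, -0.001], [0.266, 0.964, 0.0], [0.001, 0.0, -1.0]]
wrist_force: [-0.2, 1.2, -0.5]
width: 0.003
grip_force: 0.0
```

Request:
{"op": "servo_tool", "data": {
  "steps": [
    [[-0.04,-0.035,0.005,0,0,0],[-0.08,-0.07,0.01,0,0,0],[-0.12,-0.105,0.015,0,0,0],[-0.16,-0.14,0.02,0,0,0],[-0.2,-0.175,0.02,0,0,0],[-0.24,-0.2,0.022,0,0,0],[-0.264,-0.216,0.022,0,0,0],[-0.264,-0.216,0.022,0,0,0]]
  ]
}}

```text
t: 2.1
eef_pos: [0.5352, -0.0503, 0.2008]
tool_rot: [[-0.964, 0.266, 0.0], [0.266, 0.964, 0.0], [-0.0, 0.0, -1.0]]
wrist_force: [-1.3, 0.6, 0.8]
width: -0.003
grip_force: 0.0
```

Run:
```python
from h import *
c=cam('wrist');save(c,'w1.png');P=pts(c);im=c['image'];hsv=cv2.cvtColor(im,cv2.COLOR_RGB2HSV)
H,S,V=[hsv[...,i] for i in range(3)]
print(c['o'])
a=np.array([.484,-.0365]);X=np.array([.955,-.297]);Y=np.array([.297,.955])
for n,lo,hi in(('green',40,85),('yellow',22,35),('orange',0,14)):
    m=(H>=lo)&(H<=hi)&(S>150)&(P[...,2]>.075)&(abs(P[...,0]-.48)<.1)&(abs(P[...,1]+.04)<.1);q=P[m]
    print(n,m.sum(),q.min(0).round(3) if len(q) else'',q.max(0).round(3) if len(q) else'')
    if len(q): r=q[:,:2]-a;print((r@X).min(),(r@X).max(),(r@Y).min(),(r@Y).max())
```

```text
[ 0.46110648 -0.03004506  0.32837498]
green 0  
yellow 0  
orange 818 [ 0.501 -0.058  0.077] [ 0.553 -0.016  0.256]
0.02093309881797795 0.06036306632548828 -0.014522011259014289 0.03961185371525984
```

View pics/w1.png

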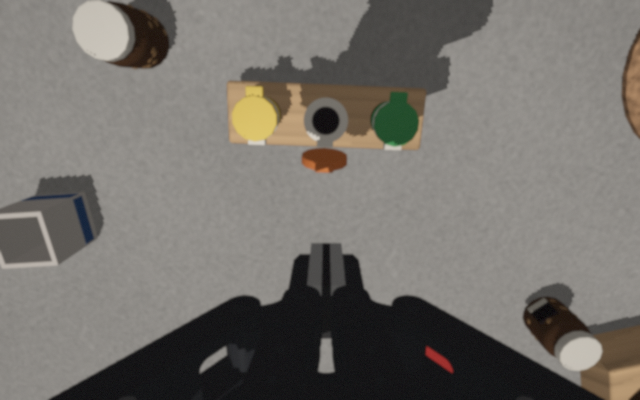

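The wrist view shows the orange cap at (325,160), about upright and in line with the shut fingers at (326,270). Lower beside it, then sweep over it.

Request:
{"op": "servo_tool", "data": {
  "steps": [
    [[0,0,0.03,0,0,0],[0,0,0.06,0,0,0],[0,0,0.088,0,0,0],[0,0,0.088,0,0,0],[0.01,0,0.088,0,0,0],[0.02,0,0.088,0,0,0],[0.03,0,0.088,0,0,0],[0.035,0,0.088,0,0,0]]
  ]
}}

```text
t: 3.15
eef_pos: [0.4992, -0.0411, 0.1139]
tool_rot: [[-0.964, 0.266, 0.001], [0.266, 0.964, -0.0], [-0.001, 0.0, -1.0]]
wrist_force: [1.4, -0.2, 0.0]
width: 0.0
grip_force: 0.3
```

Request:
{"op": "servo_tool", "data": {
  "steps": [
    [[0.006,0,0.003,0,0,0],[0.011,0,0.007,0,0,0],[0.015,0,0.011,0,0,0],[0.018,0,0.014,0,0,0],[0.02,0,0.016,0,0,0],[0.022,0,0.017,0,0,0],[0.022,0,0.017,0,0,0]]
  ]
}}

```text
t: 4.03
eef_pos: [0.4784, -0.0354, 0.0962]
tool_rot: [[-0.964, 0.266, -0.001], [0.266, 0.964, 0.0], [0.001, -0.0, -1.0]]
wrist_force: [-0.8, 1.0, -0.2]
width: -0.001
grip_force: 0.0
```

Request:
{"op": "servo_tool", "data": {
  "steps": [
    [[0,0,0.001,0,0,0],[0,0,0.002,0,0,0],[0,0,0.003,0,0,0],[0,0,0.004,0,0,0],[0,0,0.004,0,0,0]]
  ]
}}

```text
t: 4.65
eef_pos: [0.4786, -0.0354, 0.0942]
tool_rot: [[-0.964, 0.266, 0.001], [0.266, 0.964, 0.0], [-0.001, 0.0, -1.0]]
wrist_force: [-5.9, 0.6, 17.5]
width: 0.0
grip_force: 8.8
```

Pressed shut at tip z ≈ 0.080 with 17 N. Lift and check.

Request:
{"op": "servo_tool", "data": {
  "steps": [
    [[0,0,-0.03,0,0,0],[0,0,-0.08,0,0,0],[0,0,-0.13,0,0,0],[0,0,-0.16,0,0,0],[0,0,-0.16,0,0,0]]
  ],
  "grip": -1
}}

```text
t: 5.28
eef_pos: [0.4807, -0.0356, 0.2549]
tool_rot: [[-0.964, 0.266, 0.006], [0.266, 0.964, -0.0], [-0.006, 0.001, -1.0]]
wrist_force: [0.6, 0.5, -1.0]
width: 1.001
grip_force: 0.0
```

Run:
```python
from h import *
s=get_state();print(s['qpos'].round(3),s['eef_pos'])
c=cam('side');x=cv2.resize(c['image'][170:270,270:400],(780,600),interpolation=2);cv2.imwrite('pics/s2.png',x[:,:,::-1])
c=cam('wrist');P=pts(c);v=P[...,2]
a=np.array([.484,-.0365]);X=np.array([.955,-.297]);Y=np.array([.297,.955])
r=P[...,:2]-a;x=r@X;y=r@Y
for y0 in(-.05,0,.05):
  for x0 in(-.008,.008):
    m=(abs(x-x0)<.004)&(abs(y-y0)<.008);print(y0,x0,m.sum(),np.nanmedian(v[m]),np.nanmax(v[m]))
m=(v>.04)&(v<.07)&(np.hypot(P[...,0]-.514,P[...,1]+.315)<.05)
hull=P[m][:,:2];print(m.sum(),cv2.minAreaRect(hull.astype(np.float32)*1000) if m.sum() else '')
```

```text
[-0.074  0.178 -0.222  1.165 -0.     0.195] [ 0.48071476 -0.03559073  0.25487323]
-0.05 -0.008 2305 0.28113463359862 0.3160558265622299
-0.05 0.008 461 0.26483145414584636 0.304462562213057
0 -0.008 171 0.07943614376869773 0.08147906325636783
0 0.008 155 0.07956861907108981 0.08113864246046681
0.05 -0.008 1486 0.302297754545112 0.3144611954759175
0.05 0.008 217 0.0800313535563078 0.3004472422614627
1936 ((515.6235961914062, -315.44171142578125), (52.0802001953125, 51.2888069152832), 78.33866882324219)
```

View pics/s2.png

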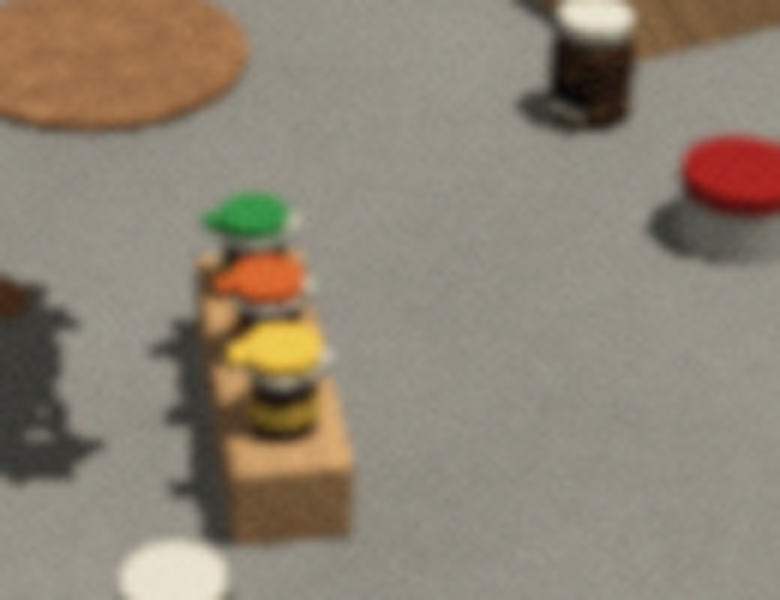

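Side view: all three caps lie shut (orange at (262,278)); depth gives 0.0795 m, as it should be. Now above the pot, with a half-turn so the camera side faces outward.

Request:
{"op": "servo_tool", "data": {
  "steps": [
    [[-0.015,-0.035,0,0,0,10],[-0.03,-0.07,0,0,0,20],[-0.045,-0.105,0,0,0,31],[-0.06,-0.14,0,0,0,42],[-0.075,-0.175,0,0,0,53],[-0.09,-0.21,0,0,0,64],[-0.1,-0.24,0,0,0,74],[-0.108,-0.261,0,0,0,84]]
  ]
}}

```text
t: 6.38
eef_pos: [0.5126, -0.3167, 0.2497]
tool_rot: [[0.17, 0.985, -0.004], [0.985, -0.17, 0.002], [0.001, -0.004, -1.0]]
wrist_force: [-0.4, 0.7, -0.1]
width: 1.003
grip_force: 0.0
```

Request:
{"op": "servo_tool", "data": {
  "steps": [
    [[0,0,0,0,0,10],[0,0,0,0,0,20],[0,0,0,0,0,31],[0,0,0,0,0,42],[0,0,0,0,0,53],[0,0,0,0,0,64],[0,0,0,0,0,74],[0,0,0,0,0,84]]
  ]
}}

```text
t: 7.38
eef_pos: [0.5126, -0.3152, 0.2499]
tool_rot: [[0.998, -0.065, -0.004], [-0.065, -0.998, 0.002], [-0.004, -0.002, -1.0]]
wrist_force: [-0.1, 0.0, -1.0]
width: 0.995
grip_force: 0.0
```

Request:
{"op": "servo_tool", "data": {
  "steps": [
    [[0,0,0,0,0,8],[0,0,0,0,0,8],[0,0,0,0,0,8]]
  ]
}}

```text
t: 7.75
eef_pos: [0.5131, -0.3155, 0.2511]
tool_rot: [[0.981, -0.196, -0.002], [-0.196, -0.981, 0.001], [-0.002, -0.001, -1.0]]
wrist_force: [0.1, -0.7, 0.1]
width: 0.999
grip_force: 0.0
```

Run:
```python
from h import *
s=get_state();print(s['qpos'].round(3),s['eef_pos'],s['t'])
c=cam('wrist');save(c,'w3.png');P=pts(c);v=P[...,2]
m=(v>.045)&(v<.065)&(np.hypot(P[...,0]-.5155,P[...,1]+.3155)<.05)
print(m.sum(),cv2.minAreaRect(P[m][:,:2].astype(np.float32)*1000),np.degrees(np.arctan2(s['tool_rot'][1,0],s['tool_rot'][0,0])))
```

```text
[-0.551  0.394  0.075  1.254 -0.     2.787] [ 0.51314248 -0.31547046  0.25112139] 7.75
1085 ((514.4710083007812, -315.15081787109375), (50.10100555419922, 50.698219299316406), 78.3408203125) -11.287738544662133
```

Pot confirmed at (0.5145,-0.315), square to the tool. Tilt 30° back (fingers pointing towards the base) and come down part way.

Request:
{"op": "servo_tool", "data": {
  "steps": [
    [[0,0,0.01,0,-10,0],[0,0,0.03,0,-20,0],[0,0,0.05,0,-30,0],[0,0,0.08,0,-30,0],[-0.001,0,0.11,0,-30,0],[-0.001,0,0.14,0,-30,0],[-0.001,0,0.14,0,-30,0]]
  ]
}}

```text
t: 8.68
eef_pos: [0.5114, -0.3148, 0.1098]
tool_rot: [[0.847, -0.197, -0.494], [-0.169, -0.98, 0.101], [-0.504, -0.002, -0.864]]
wrist_force: [-0.4, -0.9, 0.6]
width: 1.0
grip_force: 0.0
```

Run:
```python
from h import *
s=get_state();print(s['qpos'].round(3),s['eef_pos'],s['tool_rot'].round(3),s['t'])
c=cam('wrist');save(c,'w4.png')
```

```text
[-0.481  0.863  0.43   1.649 -0.139  2.895] [ 0.51138233 -0.31483197  0.10981163] [[ 0.847 -0.197 -0.494]
 [-0.169 -0.98   0.101]
 [-0.504 -0.002 -0.864]] 8.675
```

View pics/w4.png

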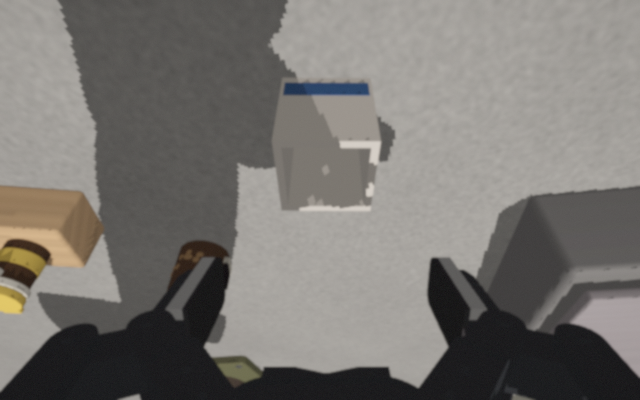

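The pot (mouth near (327,175)) lies centred between the fingers. Lower around it and grip.

Request:
{"op": "servo_tool", "data": {
  "steps": [
    [[0.01,0,0.018,0,0,0],[0.02,0,0.036,0,0,0],[0.03,0,0.054,0,0,0],[0.038,0,0.066,0,0,0],[0.042,0,0.073,0,0,0],[0.042,0,0.073,0,0,0],[0.042,0,0.073,0,0,0]]
  ]
}}

```text
t: 9.6
eef_pos: [0.5129, -0.3157, 0.0288]
tool_rot: [[0.849, -0.198, -0.489], [-0.171, -0.98, 0.098], [-0.499, 0.0, -0.867]]
wrist_force: [0.1, -0.1, 0.2]
width: 0.997
grip_force: 0.0
```

Request:
{"op": "servo_tool", "data": {
  "steps": [
    [[0,0,0,0,0,0],[0,0,0,0,0,0],[0,0,0,0,0,0],[0,0,0,0,0,0],[0,0,0,0,0,0],[0,0,0,0,0,0]]
  ],
  "grip": 1,
  "force": 35
}}

```text
t: 10.35
eef_pos: [0.5129, -0.3156, 0.0285]
tool_rot: [[0.849, -0.198, -0.489], [-0.171, -0.98, 0.098], [-0.499, 0.0, -0.867]]
wrist_force: [2.2, -0.2, 4.8]
width: 0.582
grip_force: 37.1
```

Gripped (opening 49.5 mm). Lift, then tip 90°.

Request:
{"op": "servo_tool", "data": {
  "steps": [
    [[-0.01,0,-0.0173,0,0,0],[-0.025,0,-0.0433,0,0,0],[-0.04,0,-0.0693,0,0,0],[-0.05,0,-0.0866,0,0,0],[-0.05,0,-0.0866,0,10,0],[-0.05,0,-0.0866,0,20,0],[-0.05,0,-0.0866,0,30,0],[-0.05,0,-0.0866,0,30,0]]
  ]
}}

```text
t: 11.35
eef_pos: [0.505, -0.3123, 0.1272]
tool_rot: [[0.98, -0.199, -0.008], [-0.199, -0.98, 0.004], [-0.009, -0.003, -1.0]]
wrist_force: [0.2, 1.1, -1.8]
width: 0.585
grip_force: 36.8
```

Request:
{"op": "servo_tool", "data": {
  "steps": [
    [[0,0,0,0,9,0],[0,0,0,0,18,0],[0,0,0,0,27,0],[0,0,0,0,36,0],[0,0,0,0,45,0],[0,0,0,0,54,0],[0,0,0,0,60,0],[0,0,0,0,60,0]]
  ]
}}

```text
t: 12.35
eef_pos: [0.5133, -0.3169, 0.1256]
tool_rot: [[0.492, -0.199, 0.848], [-0.102, -0.98, -0.171], [0.865, -0.003, -0.502]]
wrist_force: [0.2, 0.2, -2.8]
width: 0.583
grip_force: 36.9
```

Run:
```python
from h import *
s=get_state();print(s['qpos'].round(3),s['eef_pos'],s['tool_rot'].round(3),s['t'],s['width'])
c=cam('side');x=cv2.resize(c['image'][150:370,300:500],(600,600),interpolation=2);cv2.imwrite('pics/s5.png',x[:,:,::-1])
```

```text
[-0.807  0.413 -1.21  -1.007  0.516  2.808] [ 0.51325242 -0.31689219  0.12564801] [[ 0.492 -0.199  0.848]
 [-0.102 -0.98  -0.171]
 [ 0.865 -0.003 -0.502]] 12.35 0.5828379978773308
```

View pics/s5.png

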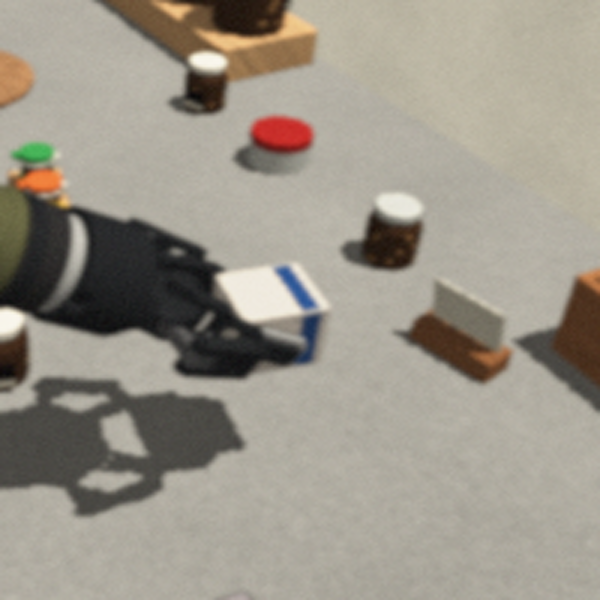

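The pot is tipped, mouth towards the robot (image left), blue foot at (300,290), with nothing near it. Lower it onto its side, going slightly outward since joint 3 is near its limit.

Request:
{"op": "servo_tool", "data": {
  "steps": [
    [[-0.0145,0,0.013,0,0,0],[-0.029,0,0.026,0,0,0],[-0.0435,0,0.039,0,0,0],[-0.058,0,0.052,0,0,0],[-0.068,0,0.061,0,0,0],[-0.0723,0,0.0648,0,0,0],[-0.0723,0,0.0648,0,0,0],[-0.0723,0,0.0648,0,0,0]]
  ]
}}

```text
t: 13.4
eef_pos: [0.5325, -0.3199, 0.0333]
tool_rot: [[0.49, -0.198, 0.849], [-0.099, -0.98, -0.171], [0.866, 0.0, -0.5]]
wrist_force: [-0.0, 0.3, -2.0]
width: 0.578
grip_force: 37.0
```

Run:
```python
from h import *
s=get_state();print(s['qpos'].round(3),s['eef_pos'],s['tool_rot'].round(3),s['t'],s['width'],s['wrist_force'])
c=cam('side');P=pts(c);np.save('P.npy',P);h=np.array([.979,-.203])
d=(P[...,:2]-s['eef_pos'][:2]);a=d@h;b=d@np.array([h[1],-h[0]])
hsv=cv2.cvtColor(c['image'],cv2.COLOR_RGB2HSV)
m=(np.hypot(a,b)<.06)&(hsv[...,1]<50)&(hsv[...,2]>120)&(P[...,2]>.012)
q=P[m];print(m.sum(),np.percentile(q[:,2],[1,10,50,90,99]).round(4))
```

```text
[-0.776  0.757 -1.248 -1.402  0.492  2.827] [ 0.53253225 -0.31990754  0.03329837] [[ 0.49  -0.198  0.849]
 [-0.099 -0.98  -0.171]
 [ 0.866  0.    -0.5  ]] 13.4 0.5783081418967173 [-0.03793779  0.31603649 -2.00518297]
619 [0.0216 0.0468 0.0606 0.062  0.0631]
```

Request:
{"op": "servo_tool", "data": {
  "steps": [
    [[-0.001,0,0.003,0,0,0],[-0.002,0,0.006,0,0,0],[-0.003,0,0.009,0,0,0],[-0.0038,0,0.0114,0,0,0],[-0.0038,0,0.0114,0,0,0],[-0.0038,0,0.0114,0,0,0]]
  ]
}}

```text
t: 14.2
eef_pos: [0.5398, -0.321, 0.024]
tool_rot: [[0.49, -0.198, 0.849], [-0.099, -0.98, -0.171], [0.866, -0.0, -0.5]]
wrist_force: [0.1, 0.3, -1.4]
width: 0.583
grip_force: 37.0
```

Request:
{"op": "servo_tool", "data": {
  "steps": [
    [[-0.001,0,0.0006,0,0,0],[-0.002,0,0.0011,0,0,0],[-0.002,0,0.0011,0,0,0],[-0.002,0,0.0011,0,0,0]]
  ]
}}

```text
t: 14.7
eef_pos: [0.54, -0.3211, 0.0228]
tool_rot: [[0.489, -0.197, 0.85], [-0.098, -0.98, -0.171], [0.867, 0.001, -0.498]]
wrist_force: [-3.7, 0.4, 5.8]
width: 0.586
grip_force: 37.6
```

Touched down (6 N up). Release and back off.

Request:
{"op": "servo_tool", "data": {
  "steps": [
    [[0,0,0,0,0,0],[0,0,0,0,0,0],[0,0,0,0,0,0],[0,0,0,0,0,0],[0,0,0,0,0,0]]
  ],
  "grip": -1
}}

```text
t: 15.32
eef_pos: [0.5398, -0.3211, 0.0217]
tool_rot: [[0.49, -0.198, 0.849], [-0.099, -0.98, -0.171], [0.866, -0.0, -0.5]]
wrist_force: [-0.0, 0.8, 0.8]
width: 0.996
grip_force: 0.0
```

Request:
{"op": "servo_tool", "data": {
  "steps": [
    [[0.01,0,-0.01,0,0,0],[0.03,0,-0.03,0,0,0],[0.06,0,-0.05,0,0,0],[0.09,0,-0.065,0,0,0],[0.12,0,-0.08,0,0,0],[0.15,0,-0.09,0,0,0],[0.15,0,-0.09,0,0,0],[0.15,0,-0.09,0,0,0]]
  ]
}}

```text
t: 16.32
eef_pos: [0.5363, -0.32, 0.1959]
tool_rot: [[0.491, -0.198, 0.848], [-0.1, -0.98, -0.171], [0.865, -0.001, -0.501]]
wrist_force: [-0.6, 0.6, -0.7]
width: 1.003
grip_force: 0.0
```

Run:
```python
from h import *
s=get_state();print(s['qpos'].round(3),s['eef_pos'],s['tool_rot'].round(3),s['t'],s['width'])
for n in('side','top'):
    c=cam(n);P=pts(c);hsv=cv2.cvtColor(c['image'],cv2.COLOR_RGB2HSV)
    m=(np.hypot(P[...,0]-.54,P[...,1]+.32)<.06)&(hsv[...,2]>60)&(P[...,2]>.035)&(P[...,2]<.07)
    q=P[m];print(n,m.sum(),cv2.minAreaRect(q[:,:2].astype(np.float32)*1000),np.median(q[:,2]))
```

```text
[-0.769  0.215 -1.078 -0.691  0.486  2.831] [ 0.53633713 -0.31995306  0.19586955] [[ 0.491 -0.198  0.848]
 [-0.1   -0.98  -0.171]
 [ 0.865 -0.001 -0.501]] 16.325 1.003201995754781
side 667 ((539.5260620117188, -321.94683837890625), (53.118370056152344, 57.354434967041016), 78.50364685058594) 0.05023339206281641
top 158 ((540.1898193359375, -320.40655517578125), (51.362701416015625, 55.576072692871094), 78.99970245361328) 0.050077049470418356
```

The pot lies on its side at (0.540,-0.321), top at 0.050 as expected, yaw unchanged. Swing back to the 120° pose.

Request:
{"op": "servo_tool", "data": {
  "steps": [
    [[0,0,0,0,-10,0],[0,0,0,0,-20,0],[0,0,0,0,-30,0],[0,0,0,0,-40,0],[0,0,0,0,-50,0],[0,0,0,0,-60,0],[0,0,0,0,-70,0],[0,0,0,0,-80,0]]
  ]
}}

```text
t: 17.42
eef_pos: [0.5371, -0.3206, 0.1956]
tool_rot: [[0.95, -0.198, -0.24], [-0.192, -0.98, 0.048], [-0.245, 0.0, -0.97]]
wrist_force: [1.3, 0.1, 0.6]
width: 1.0
grip_force: 0.0
```

Request:
{"op": "servo_tool", "data": {
  "steps": [
    [[0,0,0,0,-10,0],[0,0,0,0,-10,0],[0,0,0,0,-10,0],[0,0,0,0,-10,0]]
  ]
}}

```text
t: 17.92
eef_pos: [0.536, -0.3205, 0.1994]
tool_rot: [[0.898, -0.199, -0.392], [-0.182, -0.98, 0.078], [-0.4, 0.001, -0.917]]
wrist_force: [-0.8, 0.2, -0.2]
width: 0.998
grip_force: 0.0
```

Request:
{"op": "servo_tool", "data": {
  "steps": [
    [[0.014,0,0.032,0,-6,0],[0.028,0,0.064,0,-6,0],[0.042,0,0.096,0,-6,0],[0.054,0,0.122,0,-6,0],[0.064,0,0.144,0,-6,0],[0.0714,0,0.16,0,-6,0],[0.0714,0,0.16,0,-6,0],[0.0714,0,0.16,0,-6,0]]
  ]
}}

```text
t: 18.92
eef_pos: [0.5381, -0.321, 0.0233]
tool_rot: [[0.852, -0.198, -0.485], [-0.172, -0.98, 0.097], [-0.495, 0.001, -0.869]]
wrist_force: [0.1, -0.1, 0.1]
width: 1.001
grip_force: 0.0
```

Request:
{"op": "servo_tool", "data": {
  "steps": [
    [[0,0,0,0,0,0],[0,0,0,0,0,0],[0,0,0,0,0,0],[0,0,0,0,0,0],[0,0,0,0,0,0],[0,0,0,0,0,0]]
  ],
  "grip": 1
}}

```text
t: 19.68
eef_pos: [0.5382, -0.3208, 0.0221]
tool_rot: [[0.851, -0.198, -0.486], [-0.172, -0.98, 0.098], [-0.496, 0.0, -0.868]]
wrist_force: [1.0, -1.1, 6.0]
width: 0.58
grip_force: 35.8
```

Request:
{"op": "servo_tool", "data": {
  "steps": [
    [[-0.01,0,-0.0173,0,0,0],[-0.025,0,-0.0433,0,0,0],[-0.045,0,-0.078,0,0,0],[-0.065,0,-0.1126,0,0,0],[-0.08,0,-0.1386,0,0,0],[-0.08,0,-0.1386,0,0,0]]
  ]
}}

```text
t: 20.42
eef_pos: [0.538, -0.3211, 0.1842]
tool_rot: [[0.853, -0.198, -0.483], [-0.173, -0.98, 0.096], [-0.493, 0.001, -0.87]]
wrist_force: [0.4, 0.1, -1.3]
width: 0.586
grip_force: 35.3
```

Run:
```python
from h import *
s=get_state();print(s['qpos'].round(3),s['eef_pos'],s['tool_rot'].round(3),s['t'],s['width'])
```

```text
[-0.472  0.883  0.673  1.859 -0.135  2.903] [ 0.53803899 -0.32108166  0.18415806] [[ 0.853 -0.198 -0.483]
 [-0.173 -0.98   0.096]
 [-0.493  0.001 -0.87 ]] 20.425 0.5858811748842393
```

Request:
{"op": "servo_tool", "data": {
  "steps": [
    [[0,0,0,0,9,0],[0,0,0,0,18,0],[0,0,0,0,27,0],[0,0,0,0,29.5,0],[0,0,0,0,29.5,0],[0,0,0,0,29.5,0]]
  ]
}}

```text
t: 21.18
eef_pos: [0.5371, -0.3204, 0.1806]
tool_rot: [[0.98, -0.198, -0.007], [-0.198, -0.98, 0.002], [-0.007, -0.001, -1.0]]
wrist_force: [0.3, 0.6, -2.2]
width: 0.58
grip_force: 35.4
```

Request:
{"op": "servo_tool", "data": {
  "steps": [
    [[-0.007,-0.03,-0.01,0,0,-3],[-0.015,-0.07,-0.015,0,0,-7],[-0.024,-0.115,-0.02,0,0,-11],[-0.033,-0.16,-0.02,0,0,-15],[-0.042,-0.205,-0.02,0,0,-19],[-0.051,-0.25,-0.02,0,0,-23],[-0.06,-0.29,-0.02,0,0,-26],[-0.063,-0.308,-0.02,0,0,-26]]
  ]
}}

```text
t: 22.18
eef_pos: [0.5371, -0.004, 0.2013]
tool_rot: [[0.967, 0.254, -0.006], [0.254, -0.967, 0.001], [-0.006, -0.003, -1.0]]
wrist_force: [0.2, -0.7, -1.4]
width: 0.58
grip_force: 35.7
```

Request:
{"op": "servo_tool", "data": {
  "steps": [
    [[0.007,-0.027,0,0,0,-3],[0.017,-0.065,0,0,0,-7],[0.029,-0.11,0,0,0,-11],[0.041,-0.155,0,0,0,-15],[0.052,-0.2,0,0,0,-19],[0.064,-0.245,0,0,0,-23],[0.075,-0.285,0,0,0,-25],[0.0795,-0.303,0,0,0,-25]]
  ]
}}

```text
t: 23.18
eef_pos: [0.5378, 0.3092, 0.2013]
tool_rot: [[0.77, 0.638, -0.005], [0.638, -0.77, 0.0], [-0.004, -0.004, -1.0]]
wrist_force: [0.4, -1.6, -1.9]
width: 0.581
grip_force: 35.7
```

Request:
{"op": "servo_tool", "data": {
  "steps": [
    [[0,0,0,0,9,0],[0,0,0,0,18,0],[0,0,0,0,27,0],[0,0,0,0,36,0],[0,0,0,0,45,0],[0,0,0,0,54,0],[0,0,0,0,60,0],[0,0,0,0,60,0]]
  ]
}}

```text
t: 24.18
eef_pos: [0.5356, 0.3049, 0.1991]
tool_rot: [[0.395, 0.635, 0.664], [0.318, -0.773, 0.55], [0.862, -0.006, -0.507]]
wrist_force: [0.3, -0.6, -3.8]
width: 0.579
grip_force: 35.8
```

Run:
```python
from h import *
s=get_state();print(s['qpos'].round(3),s['eef_pos'],s['tool_rot'].round(3),s['t'],s['width'])
c=cam('side');x=cv2.resize(c['image'][60:260,180:400],(660,600),interpolation=2);cv2.imwrite('pics/s6.png',x[:,:,::-1])
c=cam('top');P=pts(c);hsv=cv2.cvtColor(c['image'],cv2.COLOR_RGB2HSV)
m=(P[...,2]>.1)&(hsv[...,1]<50)&(hsv[...,2]>100)&(np.hypot(P[...,0]-.54,P[...,1]-.31)<.1)
q=P[m];print(m.sum(),cv2.minAreaRect(q[:,:2].astype(np.float32)*1000),np.percentile(q[:,2],[5,50,95]))
z=np.load('top.npz');P=z['P'];S=cv2.cvtColor(z['im'],cv2.COLOR_RGB2HSV)[...,1]
m=(S>90)&(np.hypot(P[...,0]-.537,P[...,1]-.309)<.1);print(cv2.minEnclosingCircle(P[m][:,:2].astype(np.float32)*1000),np.nanmean(P[m],0))
```

```text
[ 0.39   0.18  -1.139 -0.767  0.259  2.992] [0.53560316 0.30490708 0.19913677] [[ 0.395  0.635  0.664]
 [ 0.318 -0.773  0.55 ]
 [ 0.862 -0.006 -0.507]] 24.175 0.5794336708795039
426 ((521.5675048828125, 294.48516845703125), (87.07896423339844, 110.79623413085938), 30.594642639160156) [0.21468107 0.22800976 0.23200804]
((537.4662475585938, 308.5067138671875), 83.86605072021484) [0.53714089 0.30892407 0.00573454]
```

View pics/s6.png

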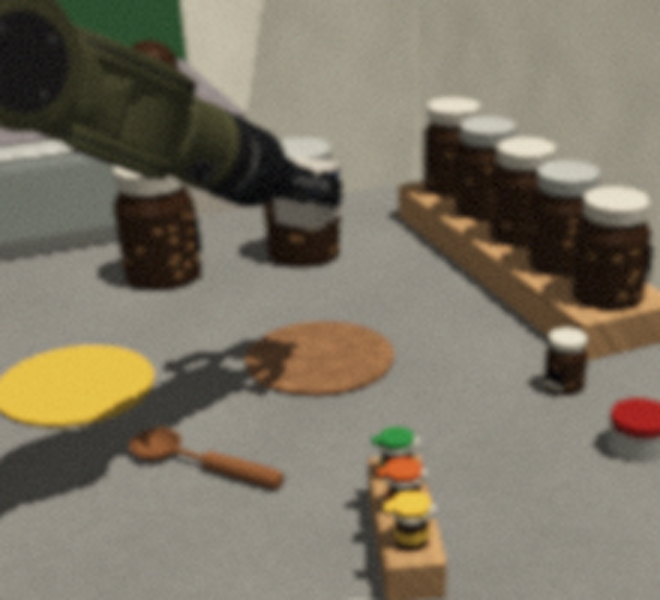

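The inverted pot is at (310,205) in the side view, above the cork (320,355), clear of everything. Lower it.

Request:
{"op": "servo_tool", "data": {
  "steps": [
    [[-0.02,0,0.013,0,0.6,0],[-0.04,0,0.026,0,0.6,0],[-0.06,0,0.04,0,0.6,0],[-0.08,0,0.053,0,0.6,0],[-0.1,0,0.066,0,0.6,0],[-0.12,0,0.079,0,0.6,0],[-0.1355,0,0.0894,0,0.6,0],[-0.1355,0,0.0894,0,0.6,0]]
  ]
}}

```text
t: 25.28
eef_pos: [0.5496, 0.3152, 0.0385]
tool_rot: [[0.388, 0.637, 0.666], [0.315, -0.771, 0.554], [0.866, -0.005, -0.499]]
wrist_force: [-0.2, -0.6, -0.8]
width: 0.582
grip_force: 35.7
```

Run:
```python
from h import *
s=get_state();print(s['qpos'].round(3),s['eef_pos'],s['tool_rot'].round(3),s['t'],s['width'],s['wrist_force'])
c=cam('top');P=pts(c)
m=(P[...,2]>.055)&(P[...,2]<.08)&(np.hypot(P[...,0]-.545,P[...,1]-.315)<.03)
print(m.sum(),np.median(P[m],0))
```

```text
[ 0.398  0.774 -1.279 -1.511  0.255  2.997] [0.54958397 0.31523984 0.03851371] [[ 0.388  0.637  0.666]
 [ 0.315 -0.771  0.554]
 [ 0.866 -0.005 -0.499]] 25.275 0.5819612275239264 [-0.16413608 -0.62316617 -0.76091522]
283 [0.54514022 0.31368124 0.0679185 ]
```

Request:
{"op": "servo_tool", "data": {
  "steps": [
    [[-0.0005,0,0.002,0,0,0],[-0.001,0,0.004,0,0,0],[-0.0016,0,0.006,0,0,0],[-0.0022,0,0.0082,0,0,0],[-0.0022,0,0.0082,0,0,0],[-0.0022,0,0.0082,0,0,0]]
  ]
}}

```text
t: 26.08
eef_pos: [0.5529, 0.3192, 0.0348]
tool_rot: [[0.385, 0.638, 0.666], [0.314, -0.77, 0.556], [0.868, -0.005, -0.497]]
wrist_force: [0.1, 0.0, -2.6]
width: 0.582
grip_force: 35.7
```

Request:
{"op": "servo_tool", "data": {
  "steps": [
    [[-0.0005,0,0.002,0,0,0],[-0.0012,0,0.0035,0,0,0],[-0.0015,0,0.0045,0,0,0],[-0.0015,0,0.0045,0,0,0]]
  ]
}}

```text
t: 26.58
eef_pos: [0.5556, 0.3214, 0.0319]
tool_rot: [[0.384, 0.638, 0.667], [0.314, -0.77, 0.556], [0.868, -0.004, -0.496]]
wrist_force: [-2.3, -1.4, 1.9]
width: 0.58
grip_force: 36.3
```

Request:
{"op": "servo_tool", "data": {
  "steps": [
    [[-0.0007,0,0.0007,0,0,0],[-0.0007,0,0.0007,0,0,0],[-0.0007,0,0.0007,0,0,0]]
  ]
}}

```text
t: 26.95
eef_pos: [0.5558, 0.3215, 0.0319]
tool_rot: [[0.383, 0.639, 0.668], [0.313, -0.77, 0.557], [0.869, -0.004, -0.494]]
wrist_force: [-4.0, -3.6, 7.6]
width: 0.583
grip_force: 37.0
```

Run:
```python
from h import *
c=cam('top');P=pts(c);s=get_state();print(s['wrist_force'])
m=(P[...,2]>.05)&(P[...,2]<.08)&(np.hypot(P[...,0]-.555,P[...,1]-.32)<.028)
print(m.sum(),np.median(P[m],0))
q=P[m];A=np.c_[q[:,:2],np.ones(len(q))];k=np.linalg.lstsq(A,q[:,2],rcond=None)[0];print('tilt deg',np.degrees(k[:2]))
```

```text
[-5.11064802 -3.15412296  8.48975193]
255 [0.55326718 0.31933858 0.06150749]
tilt deg [ 0.58942152 -0.00184726]
```

Foot face at 0.0615 m (6+56 = 62 mm), level and pressed with 8 N, so it is standing on the cork. Release and back away.

Request:
{"op": "servo_tool", "data": {
  "steps": [
    [[0,0,0,0,0,0],[0,0,0,0,0,0],[0,0,0,0,0,0],[0,0,0,0,0,0],[0,0,0,0,0,0]]
  ],
  "grip": -1
}}

```text
t: 27.62
eef_pos: [0.5556, 0.3214, 0.0302]
tool_rot: [[0.385, 0.638, 0.666], [0.314, -0.77, 0.556], [0.868, -0.005, -0.497]]
wrist_force: [-0.0, 0.7, -1.0]
width: 0.999
grip_force: 0.0
```

Request:
{"op": "servo_tool", "data": {
  "steps": [
    [[0.01,0,-0.005,0,0,0],[0.025,0,-0.012,0,0,0],[0.045,0,-0.025,0,0,0],[0.07,0,-0.04,0,0,0],[0.1,0,-0.055,0,0,0],[0.13,0,-0.07,0,0,0],[0.16,0,-0.08,0,0,0],[0.16,0,-0.08,0,0,0]]
  ]
}}

```text
t: 28.62
eef_pos: [0.5655, 0.3279, 0.2137]
tool_rot: [[0.379, 0.638, 0.67], [0.311, -0.77, 0.557], [0.872, -0.003, -0.49]]
wrist_force: [-0.3, -0.3, -0.2]
width: 1.002
grip_force: 0.0
```

Run:
```python
from h import *
s=get_state();print(s['eef_pos'],s['wrist_force'])
c=cam('side');x=cv2.resize(c['image'][60:260,180:400],(660,600),interpolation=2);cv2.imwrite('pics/s7.png',x[:,:,::-1])
P=pts(c);hsv=cv2.cvtColor(c['image'],cv2.COLOR_RGB2HSV)
m=(P[...,2]>.055)&(P[...,2]<.07)&(np.hypot(P[...,0]-.553,P[...,1]-.319)<.045);q=P[m]
A=np.c_[q[:,:2],np.ones(len(q))];k=np.linalg.lstsq(A,q[:,2],rcond=None)[0]
print(m.sum(),cv2.minAreaRect(q[:,:2].astype(np.float32)*1000),np.median(q[:,2]),np.degrees(k[:2]))
```

```text
[0.56554493 0.32794257 0.21365495] [-0.26963194 -0.31027556 -0.17943154]
137 ((552.6105346679688, 318.7780456542969), (51.919124603271484, 52.523193359375), 39.93901824951172) 0.06202174608785971 [0.99542703 2.61167345]
```

View pics/s7.png

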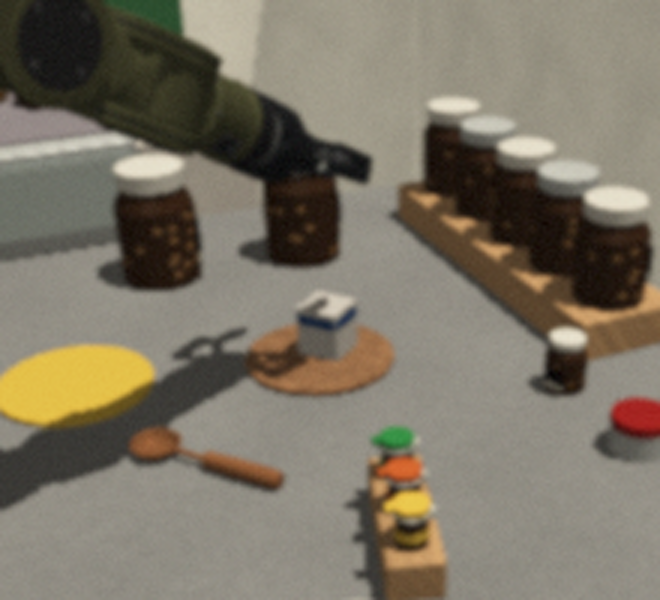

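The pot stands mouth-down on the cork at (327,325), with its blue foot band on top. It is about 18 mm off centre, the caps are shut and the arm is clear.

```bash
python3 -c "
from rig import close_job
print(close_job())"
```

```text
the job is handed in; nothing more can be done
None
```

The job is handed in (no verdict came back): the orange cap is pressed shut, and the pot stands mouth-down on the cork trivet, about 18 mm from its centre against the 45 mm allowed.

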